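Pack the touch-up caddy at the tyre bench

TASK

Pack all the touch-up bottles standing upright on the floor of the round blue tub: the yellow primer bottle in the middle, every silver bottle in the ring round it, honeycomb fashion. Only when all are in, swing up the tub's handle, lift the tub by it so that it hangs from the upright handle, set it down centred on the teal disc with the bottles still standing in place, and lay the handle down again to either side. Leave the other things on the bench where they are; how many silver bottles there are varies.

Things in the scene. Friction and masses are not known exactly. Their poses are not given: they have to be found in the camera images.
- primer: The yellow primer bottle with an orange cap: upright cylinder 44 mm in diameter to a height of 60 mm (foot bevelled 4 mm), sloping shoulder from 60 to 72 mm, then a cylindrical cap 18 mm in diameter from 72 to 98 mm, where it is best gripped from above. Origin: centre of its underside, z up the bottle. Loose, about 70 g. Always present.
- bottle1: Brushed-aluminium touch-up bottle with a black cap and a grey label band; the same size as the primer bottle. Origin: centre of its underside, z up the bottle. Loose, about 70 g; may be absent.
- bottle2: Brushed-aluminium touch-up bottle with a black cap and a grey label band; the same size as the primer bottle. Origin: centre of its underside, z up the bottle. Loose, about 70 g; may be absent.
- bottle3: Brushed-aluminium touch-up bottle with a black cap and a grey label band; the same size as the primer bottle. Origin: centre of its underside, z up the bottle. Loose, about 70 g; may be absent.
- bottle4: Brushed-aluminium touch-up bottle with a black cap and a grey label band; the same size as the primer bottle. Origin: centre of its underside, z up the bottle. Loose, about 70 g; may be absent.
- bottle5: Brushed-aluminium touch-up bottle with a black cap and a grey label band; the same size as the primer bottle. Origin: centre of its underside, z up the bottle. Loose, about 70 g; may be absent.
- bottle6: Brushed-aluminium touch-up bottle with a black cap and a grey label band; the same size as the primer bottle. Origin: centre of its underside, z up the bottle. Loose, about 70 g; may be absent.
- tub: Round blue open tub, outer diameter 155 mm, inner diameter 143 to 146 mm, wall 50 mm high, floor 4 mm thick; loose, about 280 g empty. Two steel ears stand on the rim at +-80 mm along its y axis, up to 88 mm high and 24 mm wide. Origin: centre of its underside, z up. Seven bottles fit standing: one in the middle, six round it 47 mm from the centre, 60 degrees apart.
- bail (a joint): Carrying handle (bail) of the tub: a U-shaped bow pivoted on the two ears, on the line along the tub's y axis through point tub_hinge. Joint angle in rad: 0 = lying level out to the tub's +x side, 1.571 = straight up over the tub's centre, up to 3.1 = over to the -x side. Stiff pivot (about 0.09 N m): it stays where it is left.
- bail_grip (a point): Middle of the bail's grip: a straight red cylinder 14 mm thick and 110 mm long, parallel to the tub's y axis, 125 mm from the pivot line. This point's x axis points away from the pivot and its y axis along the grip.
- tub_hinge (a point): Middle of the bail's pivot line, on the tub's axis 80 mm above its underside; x, y, z as the tub's.
- dock_top (a point): Centre of the top of the teal disc, 190 mm in diameter, on a fixed black block 210 x 210 x 30 mm (disc top 30 mm above the bench); z up.
- mat: Fixed grey mat, 300 x 300 x 4 mm, on which the bottles stand about 90 mm apart; origin at the centre of its underside.
- blue_cap: Bystander: blue disc-shaped plastic cap, 56 mm across, 12 mm high, lying on the mat; origin under its centre.
- pliers: Bystander: green-handled weight pliers, 155 mm long, lying on the bench along their x axis; about 20 mm high at most.
- socket: Bystander: dark steel socket standing upright, 28 mm in diameter, 70 mm high; origin under its centre.
- valve_tin: Bystander: red tin, 60 mm in diameter, 60 mm high; origin under its centre.
- screwdriver: Bystander: red-handled screwdriver lying on the bench on the robot's side of the tub, along its x axis.
Mind the look-alikes: they are no part of the job. Of the things that look like the primer, take the one that is farthest from the robot's base at the start.

How it is judged (in metres and radians):
On the way, in this order (a step that is already met when the one before it is completed fails the run):
1. all bottles stand in the tub, the primer in the middle and the others round it, while the tub is still low on the bench (z of primer in the frame of tub between -0.002 and 0.012 m and angle between each of primer, bottle1, bottle2, bottle3, bottle4, bottle5, bottle6's own z axis and vertical below 0.12 rad and horizontal distance between primer and tub below 0.016 m and z of bottle1 in the frame of tub between -0.002 and 0.012 m and horizontal distance between bottle1 and tub between 0.036 and 0.055 m and z of bottle2 in the frame of tub between -0.002 and 0.012 m and horizontal distance between bottle2 and tub between 0.036 and 0.055 m and z of bottle3 in the frame of tub between -0.002 and 0.012 m and horizontal distance between bottle3 and tub between 0.036 and 0.055 m and z of bottle4 in the frame of tub between -0.002 and 0.012 m and horizontal distance between bottle4 and tub between 0.036 and 0.055 m and z of bottle5 in the frame of tub between -0.002 and 0.012 m and horizontal distance between bottle5 and tub between 0.036 and 0.055 m and z of bottle6 in the frame of tub between -0.002 and 0.012 m and horizontal distance between bottle6 and tub between 0.036 and 0.055 m and height (world z) of tub below 0.012 m and horizontal distance between tub and dock_top above 0.1 m), for 0.2 s.
2. the tub hangs clear of the bench from its handle, which is upright (within 0.4 rad) (height (world z) of tub above 0.02 m and value of joint bail between 1.17 and 1.97 rad), for 0.2 s.
At the end, for the whole second after the job is handed in: The tub stands at rest on the teal disc, within 20 mm of its centre and upright within 0.06 rad, handle laid within 0.45 rad of level; every bottle stands on the tub floor (tilt under 0.12 rad), the primer within 16 mm of the tub centre, the others 36 to 55 mm from it (z of primer in the frame of tub between -0.002 and 0.012 m and angle between each of primer, bottle1, bottle2, bottle3, bottle4, bottle5, bottle6's own z axis and vertical below 0.12 rad and horizontal distance between primer and tub below 0.016 m and z of bottle1 in the frame of tub between -0.002 and 0.012 m and horizontal distance between bottle1 and tub between 0.036 and 0.055 m and z of bottle2 in the frame of tub between -0.002 and 0.012 m and horizontal distance between bottle2 and tub between 0.036 and 0.055 m and z of bottle3 in the frame of tub between -0.002 and 0.012 m and horizontal distance between bottle3 and tub between 0.036 and 0.055 m and z of bottle4 in the frame of tub between -0.002 and 0.012 m and horizontal distance between bottle4 and tub between 0.036 and 0.055 m and z of bottle5 in the frame of tub between -0.002 and 0.012 m and horizontal distance between bottle5 and tub between 0.036 and 0.055 m and z of bottle6 in the frame of tub between -0.002 and 0.012 m and horizontal distance between bottle6 and tub between 0.036 and 0.055 m and horizontal distance between tub and dock_top below 0.02 m and z of tub in the frame of dock_top between -0.004 and 0.006 m and angle between tub's own z axis and vertical below 0.06 rad and linear speed of tub below 0.02 m/s and (value of joint bail below 0.45 rad or value of joint bail above 2.69 rad) and linear speed of each of primer, bottle1, bottle2, bottle3, bottle4, bottle5, bottle6 below 0.03 m/s); the robot touches nothing.
It fails at once if a bystander is moved more than 40 mm (distance of any of blue_cap, pliers, socket, valve_tin, screwdriver from where it was at the start of the episode above 0.04 m).
Of bottle1, bottle2, bottle3, bottle4, bottle5, bottle6 only 4 to 6 are there at a start; the rules pass over those that are not, and their reading is None.
At some moment in a run one of tub may be knocked a few centimetres aside while the robot is not near it.
It also fails if it takes over 210 s, if anything falls off the work surface, if the arm or the gripper's body presses on something with over 40 N, if the wrist force passes 120 N, or if a joint passes its speed limit or range.

ROBOT

A 6-joint arm with a two-finger parallel gripper is mounted at the origin on the work surface. World frame = base frame: x ahead of the robot, y to its left, z up, the work surface at z = 0. Lengths are in m, angles in degrees, forces in N, time in s.
With the tool pointing down it reaches from about 0.4 to 0.825 m from the base axis. Payload 7 kg.
Tool frame: the origin (TCP) lies at the very end of the fingers, on their centre line; the grasp point (between the pads) lies behind it (arm.grip_depth is the z of the grasp point in the tool frame, in m); z points along the fingers, y is the direction in which the jaws open and shut (so a half turn about z gives the same grasp; the last joint's range is limited). The gripper opens to 88 mm and grips with 3 to 60 N. Pads are 19 mm wide; open, the fingers measure 130 mm over their backs; the gripper's body (78 mm by 193 mm) begins 47 mm behind the grasp point.
Start: joints at [91.564, 20.546, 0.682, 0, -70.136, -16.507], TCP at [0.174, 0.652, 0.227] pointing down, gripper open.
Joint ranges: [-176.03, 176.03], [-82.01, 121.73], [-58.28, 71.71], [-173.87, 95.51], [-174.79, -0.11], [-173.66, 173.66]. Speed limits (degrees/s): [136.94, 136.94, 172.46, 180, 180, 180].

INTERFACE

Orientations are given as [roll, pitch, yaw] about the fixed x, y, z axes, in that order (R = Rz(yaw) Ry(pitch) Rx(roll)).
In Python, from rig import arm gives the robot as it stands. Calls block until the motion is done:
- arm.move_pose(position, orientation): joint-space move of the TCP to a pose.
- arm.move_linear(position, rate=0.15, attitude=None): straight line of the TCP; attitude=None keeps the orientation; rate is the mean speed in m/s.
- arm.movej(angles): joint-space move.
- arm.command_gripper(opening): finger opening in m; the grip force is fixed at half the most; returns when the fingers have stopped.
- arm.pause(seconds).
- arm.inverse_kinematics(position, orientation): joint angles nearest the present ones, or None.
- arm.get_obs(): the state.
- arm.get_image(name): name is "scene" or "top" or "wrist"; returns (picture, depth): 420x560x3 uint8, red, green, blue; 420x560 float32, m along the optical axis (not along the pixel's ray), 0 where there is no reading.
- arm.get_calibration(name): a dict with "intrinsics" (3x3 intrinsics, pixels), "D" ([k1, k2, p1, p2, k3] as OpenCV has them; the pictures are not rectified), "world_from_camera" (4x4, takes a point from camera to world coordinates). Camera axes: x right, y up, looking along -z (the intrinsics and any distortion apply to the point x, -y, -z); pixel columns grow to the right and rows downward; lengths in m; the calibration is good to about 2 mm. A picture is of the moment at which its call begins: read the wrist's pose just before it. get_calibration takes no time and is no camera call; for the wrist camera it gives the pose at the moment of the call.
A pose or a line that the arm cannot do raises arm.IKError and nothing moves.
- arm.finish_job(): hands the job in, once; it reports no verdict.
The state is a dict: "time_s": time; "joint_pos": joint angles; "joint_velocities": joint speeds; "effort": joint torques, N m; "position": TCP position; "ee_rot": TCP orientation; "wrist_force": force on the tool from outside, world axes, zero at the start; "moment": the same for the moment, N m; "finger_gap": finger opening in m.
Only numpy, scipy, OpenCV 4.12 (cv2) and the standard library are available. Lean on these libraries where they do the work, as an engineer would, in place of code of your own. Each camera call takes 0.05 s, during which the arm holds its last target. There are 200 camera calls.

## Working session

There is one attempt and no reset: what is moved stays moved. The work goes in short steps, each a Python script; the robot and the scene stay as the last script left them, time stands still between calls to the robot, and variables do not carry over. Pictures are saved under pics/ and viewed, about 12 in all and at most 16, crops included, and the job is handed in when it is done.

```bash
ls; mkdir -p pics; python3 - <<'E'
from rig import arm
import cv2,numpy as np
for n in ("scene","top"):
    im,d=arm.get_image(n); cv2.imwrite(f"pics/{n}0.png",im[:,:,::-1]); np.save(f"/tmp/{n}.npy",d)
    c=arm.get_calibration(n); print(n,np.round(c["intrinsics"],1).tolist(),c["D"],np.round(c["world_from_camera"],3).tolist())
o=arm.get_obs(); print(o); print(arm.grip_depth)
E
```

```text
pics
scene [[419.1, 0.0, 276.1], [0.0, 419.1, 216.1], [0.0, 0.0, 1.0]] [-0.01474988  0.          0.          0.          0.        ] [[0.613, -0.536, 0.58, 1.073], [0.79, 0.423, -0.445, -0.47], [-0.007, 0.731, 0.682, 0.765], [0.0, 0.0, 0.0, 1.0]]
top [[442.8, 0.0, 274.5], [0.0, 442.8, 210.6], [0.0, 0.0, 1.0]] [-0.13909732  0.          0.          0.          0.        ] [[-0.107, 0.973, -0.203, 0.27], [-0.994, -0.104, 0.025, -0.001], [0.004, 0.204, 0.979, 1.157], [0.0, 0.0, 0.0, 1.0]]
{'time_s': 0.1, 'joint_pos': array([ 9.15629777e+01,  2.05859094e+01,  6.40911626e-01, -1.94048425e-02,
       -7.01335126e+01, -1.65065269e+01]), 'joint_velocities': array([-0.01886768, -0.02001018,  0.20942127,  0.07436796,  0.02392996,
        0.05084698]), 'effort': array([-1.94480628e-03, -5.84162951e+01,  2.93751848e+01,  7.01563373e+00,
        1.02070443e-02, -4.39652956e-05]), 'position': array([0.17396679, 0.65177035, 0.2257415 ]), 'ee_rot': array([ 1.79919541e+02, -4.81783760e-03, -1.49501526e+01]), 'wrist_force': array([0.12718243, 0.64517586, 1.25303917]), 'moment': array([0.05143413, 0.01251357, 0.04815822]), 'finger_gap': 0.08736326300392448}
-0.0188
```

View pics/scene0.png

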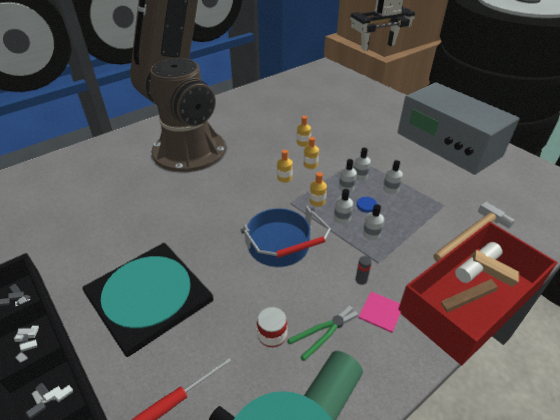

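View pics/top0.png

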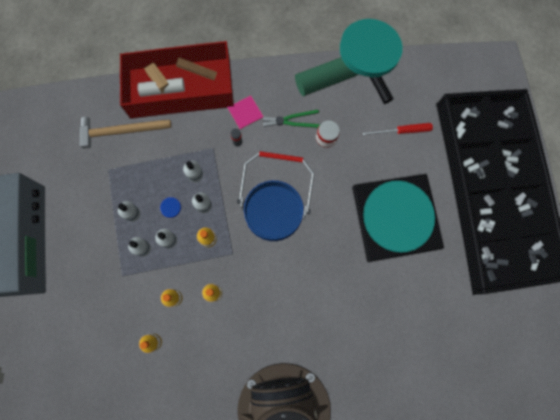

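The scene shows five silver bottles (top-view pixels (192,170), (201,202), (127,210), (165,238), (138,246)), the tub at about (274,210) with its bail out to the +x side, and the dock at (399,216).

There are four yellow look-alikes in the top view: (206,236), (211,292), (170,298) and (148,344). I'll measure their distances from the base to choose between them.

```bash
cat > h.py <<'E'
from rig import arm
import cv2, numpy as np
from scipy.optimize import least_squares
def shot(n):
    c=arm.get_calibration(n); im,d=arm.get_image(n); return im,d,c
def rays(c,uv):
    p=cv2.undistortPoints(np.asarray(uv,float).reshape(-1,1,2),c["intrinsics"],np.asarray(c["D"],float)).reshape(-1,2)
    T=c["world_from_camera"]; v=np.c_[p[:,0],-p[:,1],-np.ones(len(p))]
    return T[:3,3],v@T[:3,:3].T
def onplane(c,uv,z):
    o,v=rays(c,uv); return o+v*((z-o[2])/v[:,2])[:,None]
def cloud(s):
    im,d,c=s; h,w=d.shape; u,v=np.meshgrid(np.arange(w),np.arange(h))
    o,r=rays(c,np.c_[u.ravel(),v.ravel()]); P=(o+r*d.reshape(-1,1)).reshape(h,w,3); P[d==0]=np.nan; return P
def hsv(im): return cv2.cvtColor(im,cv2.COLOR_RGB2HSV)
def circ(xy,r0):
    f=lambda p:np.hypot(xy[:,0]-p[0],xy[:,1]-p[1])-r0
    s=least_squares(f,np.median(xy,0),loss='soft_l1',f_scale=.003); return s.x,np.std(s.fun)
def blobs(m,amin):
    n,l,st,ce=cv2.connectedComponentsWithStats(m.astype(np.uint8)); return [(l==i,ce[i],st[i,4]) for i in range(1,n) if st[i,4]>=amin]
def tub(s=None,z0=0.,near=None):
    s=s or shot("top"); P=cloud(s); H=hsv(s[0])
    m=(H[...,0]>100)&(H[...,0]<125)&(H[...,1]>110)&(P[...,2]>z0+.042)&(P[...,2]<z0+.058)
    xy=P[m][:,:2]; k=np.median(xy,0) if near is None else np.asarray(near)
    xy=xy[np.hypot(*(xy-k).T)<.13]
    f=lambda p:np.hypot(xy[:,0]-p[0],xy[:,1]-p[1])-.075
    r=least_squares(f,xy.mean(0),loss='soft_l1',f_scale=.003)
    red=((H[...,0]<6)|(H[...,0]>174))&(H[...,1]>150)&(np.hypot(P[...,0]-r.x[0],P[...,1]-r.x[1])<.2)&(P[...,2]>z0+.068)
    g=P[red]
    return r.x,len(xy),np.std(r.fun),g
E
python3 - <<'E'
from h import *
s=shot("top"); P=cloud(s); H=hsv(s[0])
c,n,sd,g=tub(s); print("tub",c,n,sd,"grip",len(g),np.nanmedian(g,0))
gm=np.median(g,0)[:2]; q=np.linalg.svd(g[:,:2]-g[:,:2].mean(0),full_matrices=False)[2][0]; print("grip dir",np.degrees(np.arctan2(q[1],q[0])),"hdg",np.degrees(np.arctan2(*(gm-c)[::-1])), np.hypot(*(gm-c)), "z",np.percentile(g[:,2],[5,50,95]))
# top-of-cap by cloud: points z>0.088 in bottle region
hi=(P[...,2]>.085)&(P[...,2]<.115)
for m,ce,a in blobs(hi,8):
    u=np.argwhere(m)[:,::-1].mean(0); col=np.median(s[0][m],0)
    print("hi",np.round(ce),a,np.round(np.nanmedian(P[m],0),4),col)
t=(H[...,0]>78)&(H[...,0]<95)&(H[...,1]>120)
for m,ce,a in blobs(t,500): print("teal",np.round(ce),a,np.round(np.nanmedian(P[m],0),4), onplane(s[2],[ce],.03))
o=(H[...,0]<22)&(H[...,0]>5)&(H[...,1]>170)&(H[...,2]>120)
for m,ce,a in blobs(o,20): print("or",np.round(ce),a,np.round(np.nanmedian(P[m],0),4))
im=cv2.resize(s[0][125:370,90:330],None,fx=2.4,fy=2.4,interpolation=cv2.INTER_CUBIC); cv2.imwrite("pics/crop1.png",im[:,:,::-1])
E
```

```text
tub [ 0.50353571 -0.02670924] 308 0.001234693799517001 grip 172 [ 0.6201333  -0.05711022  0.11404178]
grip dir 75.11537578614866 hdg -14.613610271444287 0.12049571168802564 z [0.10971479 0.11404178 0.11741492]
hi [370.  48.] 2049 [ 0.9031 -0.3305  0.113 ] [ 30. 117. 109.]
hi [172.  73.] 705 [0.8969 0.2091 0.0888] [102.  27.  25.]
hi [184.  64.] 120 [0.9199 0.1718 0.091 ] [99.  77.  56.5]
hi [158.  84.] 233 [0.8683 0.2423 0.0877] [155. 151. 144.]
hi [179.  82.] 26 [0.8661 0.189  0.0871] [168.5 175.  172.5]
hi [280. 170.] 440 [ 0.6065 -0.0605  0.1065] [133.  118.5 122. ]
hi [189. 164.] 48 [0.6293 0.1714 0.1003] [36.5 39.5 41. ]
hi [ 27. 237.] 767 [0.481  0.6008 0.1014] [39. 45. 47.]
hi [198. 198.] 51 [0.5416 0.1556 0.1008] [42. 45. 46.]
hi [242. 200.] 19 [0.5267 0.0497 0.0866] [117. 123. 127.]
hi [122. 206.] 51 [0.5396 0.3476 0.1003] [38. 41. 43.]
hi [203. 234.] 51 [0.4506 0.1499 0.1002] [183. 101.  36.]
hi [161. 235.] 54 [0.4569 0.2543 0.1001] [46. 48. 50.]
hi [133. 244.] 51 [0.4428 0.3248 0.1002] [41. 43. 46.]
hi [209. 292.] 43 [0.3101 0.1473 0.0969] [186. 103.  37.]
hi [  4. 293.] 8 [0.3501 0.6605 0.1011] [47.5 52.5 56.5]
hi [166. 298.] 44 [0.3065 0.2508 0.0972] [185.5 103.   37. ]
hi [144. 345.] 47 [0.2004 0.3124 0.0971] [183. 103.  38.]
teal [370.  48.] 2852 [ 0.9029 -0.331   0.1138] [[ 0.9536866  -0.35709177  0.03      ]]
teal [399. 216.] 4210 [ 0.4541 -0.3528  0.0291] [[ 0.45400687 -0.35257251  0.03      ]]
or [203. 233.] 71 [0.4515 0.1519 0.0993]
or [208. 292.] 78 [0.31   0.1497 0.0936]
or [166. 297.] 72 [0.3074 0.253  0.0952]
or [143. 345.] 66 [0.2004 0.3159 0.0958]
```

View pics/crop1.png

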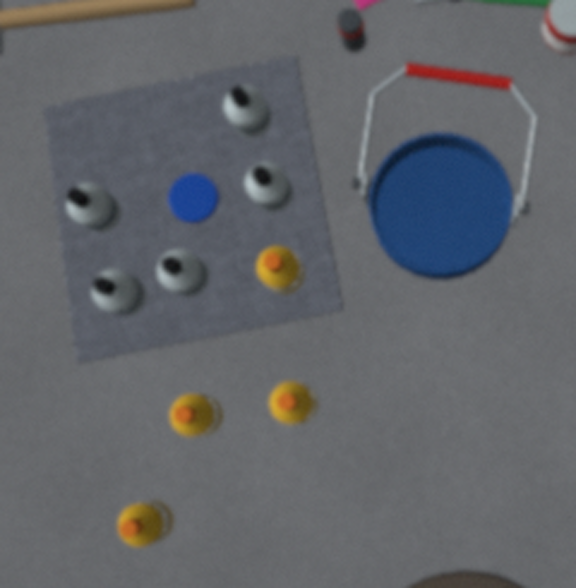

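The orange-capped bottle at (203,234) on the mat is 0.475 m from the base. The other three are at 0.34 to 0.40 m, so (203,234) is the primer, and the crop confirms it. The crop shows five silvers with their caps free, and the bail lying toward the far side, slightly raised (about 0.2 rad). I'll pack the primer first.

```bash
cat >> h.py <<'E'
def caps():
    s=shot("top"); P=cloud(s); out=[]
    hi=(P[...,2]>.085)&(P[...,2]<.115)
    for m,ce,a in blobs(hi,15):
        p=np.nanmedian(P[m],0)
        if not(30<a<80 and .4<p[0]<.7 and .1<p[1]<.4): continue
        t=P[m]; t=t[t[:,2]>.098]; out.append((t[:,:2].min(0)+t[:,:2].max(0))/2)
    return np.array(out)
def tubpose(z0=0.,near=None):
    c,n,sd,g=tub(None,z0,near); q=np.median(g,0)[:2]-c
    return c,np.degrees(np.arctan2(q[1],q[0])),(n,len(g),round(float(sd),4),round(float(np.median(g[:,2])),3))
def ori(jaw):
    """tool-down orientation with jaws along world angle jaw, whichever half turn moves joint 6 less"""
    o=arm.get_obs(); best=None
    for k in (90,-90):
        y=(jaw+k+180)%360-180; q=arm.inverse_kinematics(o["position"],[180,0,y])
        if q is not None:
            d=abs(q[5]-0)+.3*abs(q[5]-o["joint_pos"][5])
            if best is None or d<best[0]: best=(d,y)
    return [180,0,best[1]]
ZT=.21
def up(z=ZT,rate=.25):
    p=arm.get_obs()["position"]; arm.move_linear([p[0],p[1],z],rate)
def pick(xy,jaw):
    arm.command_gripper(.05); o=arm.get_obs()["position"]
    arm.move_pose([*xy,ZT],ori(jaw)); arm.move_linear([*xy,.105],.25); arm.move_linear([*xy,.0805],.08)
    arm.command_gripper(.0); g=arm.get_obs()["finger_gap"]; up(); print("gap",round(g,4)); return g
def place(xy,jaw):
    arm.move_pose([*xy,ZT],ori(jaw)); f0=arm.get_obs()["wrist_force"]
    arm.move_linear([*xy,.15],.25); arm.move_linear([*xy,.0815],.06)
    o=arm.get_obs(); print("f",np.round(o["wrist_force"]-f0,1),"z",round(o["position"][2],4),"err",np.round(o["position"][:2]-xy,4))
    arm.command_gripper(.034); up()
E
python3 - <<'E'
from h import *
C=caps(); print(np.round(C,4)); arm.move_linear([.174,.652,.25],.2)
pr=min(C,key=lambda p:np.hypot(p[0]-.4506,p[1]-.15)); print(pr)
pick(pr,-15)
c,h,i=tubpose(near=[.5,-.03]); print("tub",c,h,i)
place(c,h); o=arm.get_obs(); print(o["time_s"])
arm.move_pose([.5,.2,.25],o["ee_rot"])
c,h,i=tubpose(near=[.5,-.03]); print("tub",c,h,i,arm.get_obs()["time_s"])
s=shot("top"); im=cv2.resize(s[0][130:260,100:340],None,fx=3,fy=3); cv2.imwrite("pics/p1.png",im[:,:,::-1])
E
```

```text
[[0.6326 0.1721]
 [0.5426 0.1566]
 [0.5406 0.3494]
 [0.4516 0.151 ]
 [0.4579 0.2553]
 [0.4439 0.3272]]
[0.45156515 0.15095401]
gap 0.0172
tub [ 0.50366873 -0.02666042] -14.903491988737121 (297, 167, 0.0012, 0.114)
f [ 0.1 -0.4  0.7] z 0.0819 err [0.0003 0.0001]
11.0
tub [ 0.50354995 -0.0266115 ] -14.26480395295425 (306, 174, 0.0012, 0.114) 11.9667
```

View pics/p1.png

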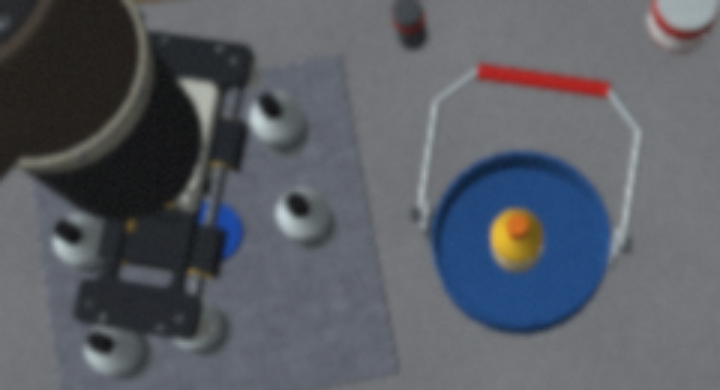

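The primer stands in the middle of the tub at crop pixel (517,235), and the bail and mat are undisturbed. Next come the five silvers, re-measuring the tub and primer before each placing.

```bash
cat >> h.py <<'E'
def tubcaps(c,z0=0.):
    """cap tops standing in the tub, world xy"""
    s=shot("top"); P=cloud(s); m=(P[...,2]>z0+.092)&(P[...,2]<z0+.112)&(np.hypot(P[...,0]-c[0],P[...,1]-c[1])<.066)
    out=[]
    for b,ce,a in blobs(m,10):
        t=P[b]; top=t[t[:,2]>z0+.0985]
        if len(top)<5: continue
        out.append(((top[:,:2].min(0)+top[:,:2].max(0))/2,np.median(s[0][b],0)[0]))
    return out
def report(c,h,z0=0.):
    for p,r in tubcaps(c,z0):
        d=p-c; print("  ","primer" if r>110 else "silver","r %.4f ang %.1f"%(np.hypot(*d),(np.degrees(np.arctan2(d[1],d[0]))-h+180)%360-180),"top-err",np.round(d,4))
E
cat > load.py <<'E'
from h import *
import sys
def load(b,slot):
    if pick(b,-15)<.014: print("MISSED"); sys.exit()
    c,h,i=tubpose(near=[.5,-.03]); print("tub",np.round(c,4),round(h,1),i)
    if i[0]<150 or i[1]<60 or i[2]>.003: print("BAD"); sys.exit()
    report(c,h)
    a=np.radians(h+slot); place(c+.0475*np.array([np.cos(a),np.sin(a)]),h+slot+90)
E
python3 - <<'E'
from load import *
load([.5426,.1566],60); load([.6326,.1721],120)
arm.move_pose([.5,.25,.25],arm.get_obs()["ee_rot"])
c,h,i=tubpose(near=[.5,-.03]); print(c,h,i); report(c,h); print(arm.get_obs()["time_s"])
s=shot("top"); im=cv2.resize(s[0][130:260,100:340],None,fx=3,fy=3); cv2.imwrite("pics/p2.png",im[:,:,::-1])
E
```

```text
gap 0.0172
tub [ 0.5036 -0.0267] -14.2 (302, 172, 0.0012, 0.114)
   primer r 0.0032 ang 90.6 top-err [0.0007 0.0031]
f [ 0.2  0.4 -0.1] z 0.0818 err [0.0001 0.    ]
gap 0.0172
tub [ 0.5037 -0.0266] -15.1 (291, 169, 0.0012, 0.113)
   silver r 0.0471 ang 61.4 top-err [0.0325 0.0341]
   primer r 0.0034 ang 80.3 top-err [0.0014 0.0031]
f [-0.8 -0.4 -0.7] z 0.0819 err [0.0003 0.0001]
[ 0.50367497 -0.02658479] -14.297126039943626 (292, 171, 0.0012, 0.114)
   silver r 0.0472 ang 60.5 top-err [0.0326 0.034 ]
   primer r 0.0030 ang 100.4 top-err [0.0002 0.003 ]
   silver r 0.0477 ang 119.4 top-err [-0.0124  0.046 ]
27.5
```

View pics/p2.png

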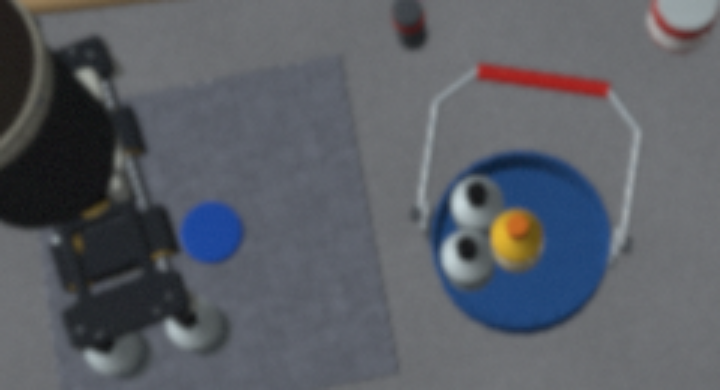

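Two silvers stand at ring slots 60° and 120°, at crop pixels (475,200) and (467,257). The primer is about 3 mm off centre, which is within tolerance. Now the other three.

```bash
python3 - <<'E'
from load import *
load([.4579,.2553],180); load([.4439,.3272],-120); load([.5406,.3494],-60)
arm.move_pose([.5,.25,.25],arm.get_obs()["ee_rot"])
c,h,i=tubpose(near=[.5,-.03]); print(c,h,i); report(c,h); print(arm.get_obs()["time_s"])
s=shot("top"); im=cv2.resize(s[0][130:260,100:340],None,fx=3,fy=3); cv2.imwrite("pics/p3.png",im[:,:,::-1])
E
```

```text
gap 0.017
tub [ 0.5037 -0.0266] -14.7 (294, 170, 0.0012, 0.114)
   silver r 0.0469 ang 61.2 top-err [0.0323 0.034 ]
   primer r 0.0032 ang 82.4 top-err [0.0012 0.003 ]
   silver r 0.0475 ang 119.3 top-err [-0.012  0.046]
f [-0.6  0.2  0.6] z 0.0818 err [0.0003 0.0001]
gap 0.017
tub [ 0.5036 -0.0266] -15.1 (296, 167, 0.0012, 0.114)
   silver r 0.0471 ang 61.4 top-err [0.0326 0.034 ]
   primer r 0.0033 ang 86.4 top-err [0.0011 0.0032]
   silver r 0.0475 ang 120.6 top-err [-0.0126  0.0458]
   silver r 0.0469 ang 177.9 top-err [-0.0448  0.0139]
f [ 1.1 -0.9 -0.3] z 0.0819 err [0.0003 0.0001]
gap 0.0171
tub [ 0.5036 -0.0266] -15.2 (296, 171, 0.0012, 0.114)
   silver r 0.0463 ang 62.1 top-err [0.0317 0.0338]
   primer r 0.0031 ang 93.3 top-err [0.0006 0.003 ]
   silver r 0.0477 ang 120.5 top-err [-0.0126  0.046 ]
   silver r 0.0477 ang -119.6 top-err [-0.0336 -0.0339]
   silver r 0.0467 ang 176.7 top-err [-0.0443  0.0148]
f [ 0.4 -0.1 -1.4] z 0.0819 err [0.0003 0.    ]
[ 0.50364929 -0.02663879] -14.67344828845727 (296, 170, 0.0013, 0.114)
   silver r 0.0469 ang 61.5 top-err [0.0321 0.0342]
   silver r 0.0467 ang -59.7 top-err [ 0.0126 -0.045 ]
   primer r 0.0031 ang 91.5 top-err [0.0007 0.003 ]
   silver r 0.0482 ang 121.7 top-err [-0.0141  0.0461]
   silver r 0.0483 ang -121.2 top-err [-0.0347 -0.0336]
   silver r 0.0470 ang 177.3 top-err [-0.0449  0.014 ]
55.3833
```

View pics/p3.png

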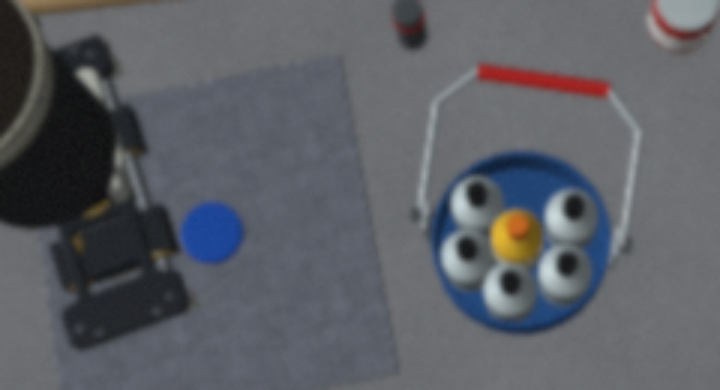

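All five silvers are in the ring at 46 to 48 mm, and the primer is 3 mm off centre. The mat holds only the blue cap, and the slot toward the bail is empty. Next I'll swing the bail up.

```bash
cat >> h.py <<'E'
GD=-arm.grip_depth
def bailpt(c,h,a,z0=0.):
    h=np.radians(h); return [c[0]+.125*np.cos(a)*np.cos(h),c[1]+.125*np.cos(a)*np.sin(h),z0+.080+.125*np.sin(a)-GD]
E
python3 - <<'E'
from h import *
c,h,i=tubpose(near=[.5,-.03]); h2=np.mean([tubpose(near=[.5,-.03])[1] for _ in range(3)]+[h]); print(c,h2,i)
a0=np.arcsin((i[3]-.007-.080)/.125); print("a0",a0)
arm.command_gripper(.06)
p=bailpt(c,h2,a0); arm.move_pose([p[0],p[1],.21],ori(h2)); arm.move_linear(p,.12)
f0=arm.get_obs()["wrist_force"]; arm.command_gripper(0); print("gap",arm.get_obs()["finger_gap"])
for a in np.linspace(a0,np.pi/2,11)[1:]:
    arm.move_linear(bailpt(c,h2,a),.06); print(round(a,2),np.round(arm.get_obs()["wrist_force"]-f0,1))
np.save("tubpose.npy",[*c,h2]); o=arm.get_obs(); print(o["time_s"],o["position"],o["finger_gap"])
s=shot("scene"); im=cv2.resize(s[0][120:360,150:450],None,fx=2.4,fy=2.4); cv2.imwrite("pics/p4.png",im[:,:,::-1])
E
```

```text
[ 0.50358466 -0.02654241] -14.979228685425511 (298, 171, 0.0013, 0.114)
a0 0.21771589140610928
gap 0.012929024071251115
0.35 [-0.7  0.1 -1.4]
0.49 [-0.3  0.8 -1.7]
0.62 [-0.2 -0.2 -0.6]
0.76 [ 0.8  0.7 -1.2]
0.89 [ 0.6 -0.8 -0.6]
1.03 [ 0.6 -0.4 -0.2]
1.16 [2.  0.1 2.4]
1.3 [ 4.1 -2.4  6.9]
1.44 [ 3.2 -3.1  9.9]
1.57 [ 2.1 -1.6 12.7]
63.8833 [ 0.50545198 -0.02680087  0.18838142] 0.013120304160185215
```

View pics/p4.png

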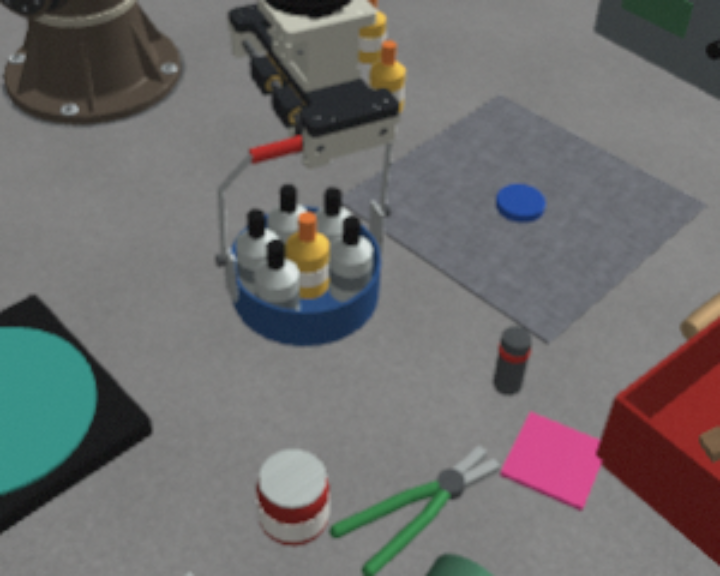

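The bail stands upright in the gripper with the tub flat on the bench and all six bottles standing. The gripper was pressing down about 12 N at the apex, which is harmless. Next: lift, check, carry to the dock.

```bash
python3 - <<'E'
from h import *
p=arm.get_obs()["position"]
arm.move_linear([p[0],p[1],p[2]+.03],.04); arm.move_linear([p[0],p[1],.26],.06); arm.pause(.6)
o=arm.get_obs(); print(o["time_s"],o["wrist_force"],o["position"])
s=shot("scene"); im=cv2.resize(s[0][100:320,150:430],None,fx=2.4,fy=2.4); cv2.imwrite("pics/p5.png",im[:,:,::-1])
c,n,sd,g=tub(None,.07,near=[.5,-.03]); print(c,n,sd)
t=shot("top");P=cloud(t);H=hsv(t[0]);m=(H[...,0]>78)&(H[...,0]<95)&(H[...,1]>120)&(P[...,2]<.04)&(P[...,2]>.02)
q=P[m]; k,e=cv2.minEnclosingCircle(q[:,:2].astype(np.float32)); print("dock",k,e,q.mean(0))
E
```

```text
66.3333 [-0.42469234  0.35702188 -7.5827179 ] [ 0.50549149 -0.02681059  0.25995743]
[ 0.49397851 -0.02382959] 250 0.0013680793071096688
dock (0.4567435085773468, -0.3554310202598572) 0.0995563417673111 [ 0.45444418 -0.35320347  0.02906765]
```

View pics/p5.png

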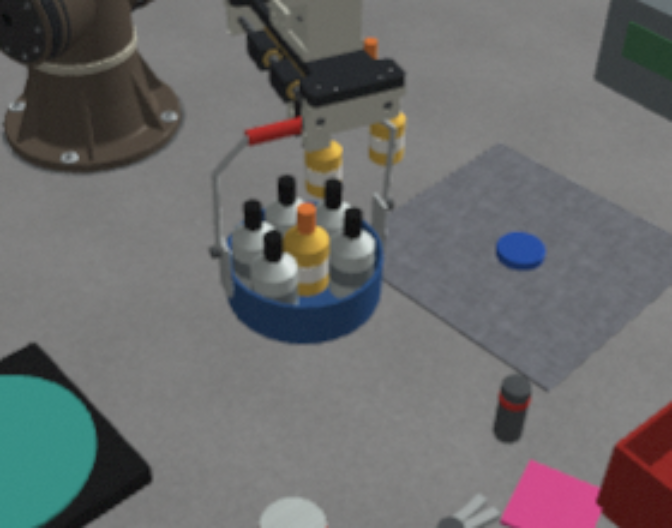

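The tub hangs level and clear with all bottles standing. Its centre trails the TCP by about 12 mm (slight bail lean), so I'll aim the tub centre, not the TCP, at the dock.

```bash
python3 - <<'E'
from h import *
off=np.array([.0115,-.003]); D=np.array([.4542,-.3530])
arm.move_linear([*(D+off),.27],.12); arm.pause(.8)
s=shot("top"); P=cloud(s); H=hsv(s[0])
c,n,sd,g=tub(s,.08,near=D); print("tub",c,n,sd)
m=(H[...,0]>100)&(H[...,0]<125)&(H[...,1]>110)&(P[...,2]>.105)&(P[...,2]<.16)&(np.hypot(P[...,0]-D[0],P[...,1]-D[1])<.12)&(np.hypot(P[...,0]-c[0],P[...,1]-c[1])>.072)
q=P[m]; A=np.c_[q[:,:2]-c,np.ones(len(q))]; print("rim plane",np.linalg.lstsq(A,q[:,2],rcond=None)[0],len(q))
print(arm.get_obs()["time_s"],arm.get_obs()["wrist_force"])
im=cv2.resize(s[0][130:310,300:520],None,fx=3,fy=3); cv2.imwrite("pics/p6.png",im[:,:,::-1])
E
```

```text
tub [ 0.45405133 -0.3520871 ] 33 0.001412959610169546
rim plane [-0.06239303 -0.07392669  0.12281908] 36
70.25 [ 0.69622629 -0.14466529 -6.62248785]
```

View pics/p6.png

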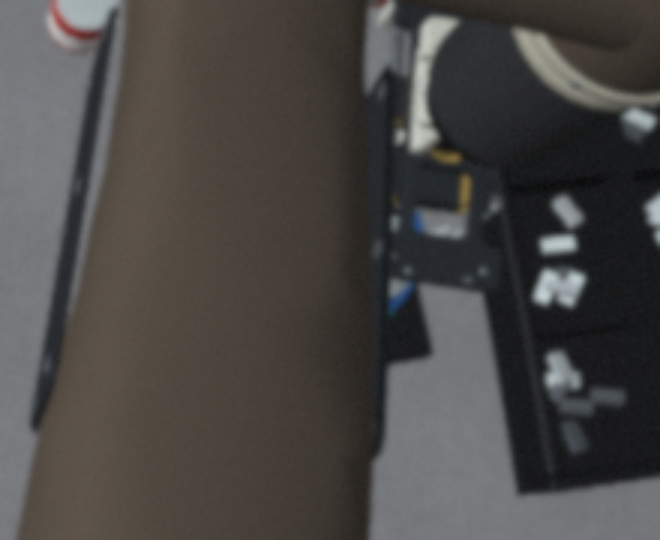

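The arm hides most of the tub here, but the visible bit of rim puts it at (0.454,-0.352), on the dock centre. Now lower it, watching the force.

```bash
python3 - <<'E'
from h import *
p=arm.get_obs()["position"]; x,y=.4542+.0115,-.3530-.003
arm.move_linear([x,y,.228],.05)
arm.pause(.3); w=np.mean([(arm.pause(.05),arm.get_obs()["wrist_force"][2])[1] for _ in range(6)]); print("hang",w)
z=.228
while z>.210:
    z-=.0012; arm.move_linear([x,y,z],.02); arm.pause(.1); f=np.mean([(arm.pause(.03),arm.get_obs()["wrist_force"][2])[1] for _ in range(3)])
    print(round(z,4),round(f,1),end="; ")
    if f>0: break
print(arm.get_obs()["time_s"],arm.get_obs()["position"])
s=shot("scene"); im=cv2.resize(s[0][180:370,60:300],None,fx=3,fy=3); cv2.imwrite("pics/p7.png",im[:,:,::-1])
P=cloud(s);H=hsv(s[0]);m=(H[...,0]>100)&(H[...,0]<125)&(H[...,1]>110)&(P[...,2]>.072)&(P[...,2]<.09)&(np.hypot(P[...,0]-x,P[...,1]-y)<.11)
print(circ(P[m][:,:2],.075),m.sum())
E
```

```text
hang -7.330474294427032
0.2268 -7.8; 0.2256 -6.9; 0.2244 -7.2; 0.2232 -7.0; 0.222 -7.2; 0.2208 -6.8; 0.2196 -7.6; 0.2184 -5.3; 0.2172 5.0; 75.8917 [ 0.46648704 -0.35657556  0.21832305]
(array([ 0.45535708, -0.35482482]), np.float64(0.0014786455921080187)) 484
```

View pics/p7.png

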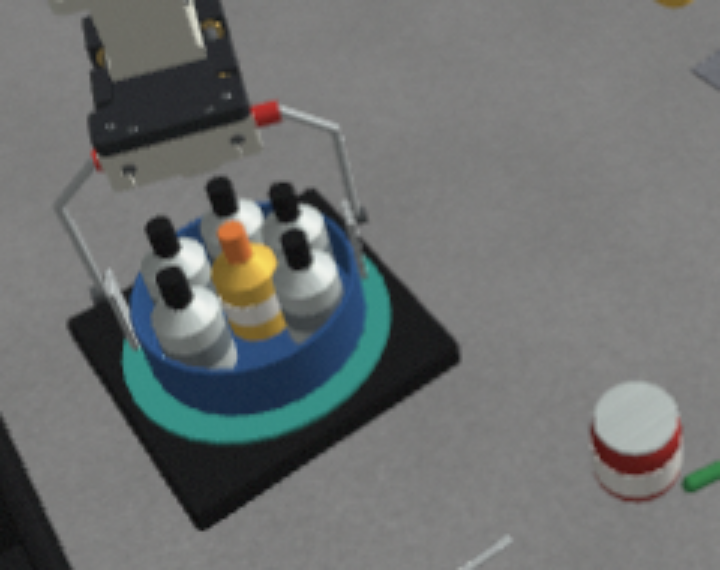

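The tub sits flat on the teal disc, the rim fit is about 2 mm from the dock centre, and all bottles are standing. Now I'll lay the bail back down toward +x.

```bash
python3 - <<'E'
from h import *
c=np.array([.455,-.3545]); h=-15.
for a in np.linspace(1.478,.12,12)[1:]:
    q=bailpt(c,h,a,.0325); arm.move_linear(q,.06); print(round(a,2),np.round(arm.get_obs()["wrist_force"],1))
arm.command_gripper(.036); up(.25,.1); arm.move_pose([.45,.2,.3],arm.get_obs()["ee_rot"]); arm.pause(1)
c,h,i=tubpose(z0=.03,near=[.454,-.353]); print(c,h,i,"off",np.hypot(*(c-[.4542,-.353])),"bail",np.arcsin(np.clip((i[3]-.117)/.125,-1,1)))
report(c,h,.03); print(arm.get_obs()["time_s"])
s=shot("scene"); a=cv2.resize(s[0][170:370,60:300],None,fx=2.4,fy=2.4); t=shot("top")[0]
b=cv2.resize(t[130:290,330:460],(390,480)); cv2.imwrite("pics/p8.png",np.hstack([cv2.resize(a,(400,480)),b])[:,:,::-1])
E
```

```text
1.35 [0.8 3.1 2.4]
1.23 [-0.9  1.2 -0.2]
1.11 [-1.  -0.5  0.6]
0.98 [-0.5 -2.   2.3]
0.86 [ 0.6 -2.1  0.5]
0.74 [ 0.4 -1.4  1.1]
0.61 [-1.  -1.   0.7]
0.49 [-1.1 -0.7 -0.2]
0.37 [-0.8 -1.6  0.6]
0.24 [-0.5 -2.2 -0.8]
0.12 [ 0.9 -1.6 -1.3]
[ 0.45561455 -0.35242618] -15.455658647415161 (291, 171, 0.0015, 0.132) off 0.0015265083569606294 bail 0.12028988239478806
   silver r 0.0460 ang 61.7 top-err [0.0318 0.0332]
   silver r 0.0466 ang -59.1 top-err [ 0.0124 -0.0449]
   primer r 0.0035 ang 104.4 top-err [0.0001 0.0035]
   silver r 0.0474 ang 121.5 top-err [-0.0131  0.0455]
   silver r 0.0495 ang -119.9 top-err [-0.0352 -0.0348]
   silver r 0.0477 ang 178.3 top-err [-0.0456  0.0141]
85.9083
```

View pics/p8.png

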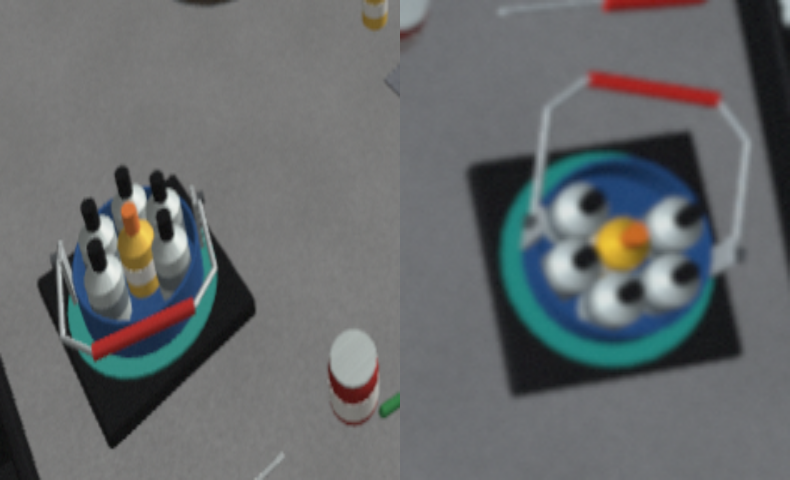

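The tub is on the disc, about 1.5 mm off centre, with the bail laid at about 0.12 rad. All six bottles are standing in place and the gripper is clear of everything, so I'm handing in.

```bash
python3 -c "
from rig import arm
arm.finish_job()"
```

```text
the job is handed in; nothing more can be done
```

The job is handed in, and my last checks found every condition I measured within its limits. All five silver bottles found and the primer (the orange-capped bottle farthest from the base, on the mat) are packed upright in the tub. The tub was lifted by its upright handle, set down on the teal disc, and the handle laid back toward its +x side, all in about 86 s.

| Check | Measured | Allowed |
|---|---|---|
| Tub from dock centre | 1.5 mm | under 20 mm |
| Handle from level | about 0.12 rad | under 0.45 rad |
| Primer from tub centre | 3.5 mm | under 16 mm |
| Silver bottles from tub centre | 46 to 50 mm | 36 to 55 mm |

- **Bottles and tub upright:** the last pictures show the tub flat and all six bottles standing; I did not measure the tilts.
- **Handle lean while lifting:** the tub hung about 12 mm to one side of the gripper. I corrected for this when setting it down.
- **Force at the top of the swing:** the gripper pressed down on the handle with about 12 N before the lift, with no visible effect.
- **View over the dock:** the arm hid most of the tub there, and a tilt fit on the few visible rim points was unusable. The scene camera confirmed the placing afterwards.
- **Bystanders:** I did not measure them. None looked moved in the pictures.

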